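# Clear the jammed specimen pots at the reader's infeed

### The arm

A 6-joint arm with a two-finger parallel gripper is mounted at the origin on the work surface. World frame = base frame: x ahead of the robot, y to its left, z up, the work surface at z = 0. Lengths are in m, angles in degrees, forces in N, time in s.
With the tool pointing down it reaches from about 0.325 to 0.9 m from the base axis. Payload 6.1 kg.
Tool frame: the origin (TCP) lies on the centre line of the jaws, within the pads' length; the fingertips stand 25 mm ahead of it and the grasp point (between the pads) lies 6 mm ahead of it; y points along the fingers, z is the direction in which the jaws open and shut, and the axes are right-handed (so a half turn about y gives the same grasp; the last joint's range is limited). The gripper opens to 85 mm and grips with 20 to 120 N. Pads are 22 mm wide; open, the fingers measure 114 mm over their backs; the gripper's body (76 mm by 85 mm) begins 54 mm behind the grasp point. The pads swing forward as they close: fully open they stand 13 mm farther back than shut.
Start: joints at [-72.485, 12.628, 87.462, -0, 79.91, -7.225], TCP at [0.262, -0.568, 0.256] pointing down, gripper open.
Joint ranges: [-170.65, 170.65], [-52.31, 119.04], [5.05, 147.46], [-71.25, 251.25], [11.57, 151.72], [-153.62, 153.62]. Speed limits (degrees/s): [147.25, 147.25, 172.46, 180, 180, 180].

### API

Orientations are given as [roll, pitch, yaw] about the fixed x, y, z axes, in that order (R = Rz(yaw) Ry(pitch) Rx(roll)).
In Python, from plant import robot gives the robot as it stands.
- The arm moves only by the tool servo_tool, never from a script. Its argument "increments" is text: rows parted by semicolons, each of 5 numbers parted by spaces: the opening, from 0 (shut) to 1 (fully open), then the shift along the tool's x, y, z in cm, then the turn about the tool's y in degrees. In form: claw dx dy dz turn; .... A call has 1 to 20 rows; each row shifts and turns the commanded pose from where the row before left it, along the tool's axes as they then stand; what a row does not reach is not made up. A row lasts 1/12 s, in which the tool goes at most 41.7 mm and 7.16 degrees, less where a joint would pass 70% of its speed; a pose out of reach is approached as far as the arm can. A call is refused whole if a number of a shift passes 4.17 or a number of a turn 7.16, either way. A call with a gripper value outside its range is refused whole. The fingers move at their own pace and stop on an object; "force" is the grip in N (left out, the last holds). Time passes only in rows, so rows that do not move let the fingers close. It gives the time, the measured TCP pose, the force and the opening at its end, in the units of the state.
- robot.observe(): the state, without advancing time (a new reading comes with each control period).
- robot.camera(name): name is "scene" or "top"; returns a dict with "color" (384x512x3 uint8, blue, green, red), "depth" (384x512 float32, m along the optical axis (not along the pixel's ray), 0 where there is no reading), "K" (3x3 intrinsics, pixels), "eye" and "attitude" of the camera in the world. Camera axes: x right, y up, looking along -z (the intrinsics and any distortion apply to the point x, -y, -z); pixel columns grow to the right and rows downward; lengths in m; the calibration is good to about 2 mm. A picture is of the moment at which its call begins.
- robot.job_done(): hands the job in, once; it reports no verdict.
The state is a dict: "time_s": time; "joints": joint angles; "qvel": joint speeds; "effort": joint torques, N m; "eef_pos": TCP position; "eef_rot": TCP orientation; "ft_force": force on the tool from outside, world axes, zero at the start; "moment": the same for the moment, N m; "grip_width": finger opening in m.
Only numpy, scipy, OpenCV 4.12 (cv2) and the standard library are available. Lean on these libraries where they do the work, as an engineer would, in place of code of your own. Each camera call takes 0.05 s, during which the arm holds its last target. There are 200 camera calls.

### The job

Two specimen pots are wedged side by side in the funnel of the reader's infeed tray. With closed fingertips gently nudge the blocking pot (the one on the slanting wall) back into the wide bay, so that the sprung follower can feed the other pot through the neck; then push that pot and the stiff shuttle in front of it fully home and keep a light push of about 10 N on the pot for half a second before letting go. Slide the pots, never grip, lift or tip them or push harder than 20 N, leave the blocking pot standing in the bay, and do not disturb the third pot or the things around the tray.

Things in the scene. Friction and masses are not known exactly. Their poses are not given: they have to be found in the camera images.
- tray: Fixed open metal infeed tray; deck top 6 mm above the work surface, walls 24 mm above the deck and 6 mm thick. Frame: x along the lane in the feed direction, y to the bay side, z up; origin at the work surface, on the lane's centre line, where the funnel ends. The neck (x +30 to +145 mm) has inner wall faces at y = -30 and +30 mm; the y = -30 wall runs straight on behind it.
- bay_corner (a point): Upper inner corner of the tray's wide side, at (-62, +92) mm in the tray's frame, 30 mm above the work surface. From the neck's edge at (+30, +30) the inner face leads gently out to (-10, +40), then slants at 45 degrees to this corner, then straight back at y = +92 mm to the rear wall at x = -194 mm. The space along this side, beside the lane, is the wide bay.
- follower (a joint): How far (m) the sprung follower has advanced from its rear end: a low steel plate in the lane, 34 mm wide, bent to a shallow V that centres the pot, its top 19 mm above the work surface. The V's bottom is at x = -130 mm plus this value in the tray's frame. It always pushes in the feed direction, with about 4.5 N at the rear and 3 N near the reader, at up to about 0.05 m/s when free.
- block_pot_mid (a point): Centre (axis, half-way up) of the blocking pot: upright, round, white with grey lid, diameter 52 mm, height 56 mm, 100 to 210 g, standing on the deck, wedged between slanting wall and other pot near (-40, +32) mm in the tray's frame. It must go back along the slanting wall until its centre is over 55 mm behind the tray's origin and over 40 mm to the bay side; nearer the neck the pots jam again.
- lane_pot_mid (a point): Centre (axis, half-way up) of the pot to be fed: same kind of pot, in the straight lane in front of the follower, near (-78, -2) mm in the tray's frame at the start. When freed it is pushed by the follower through the neck until it meets the shuttle and stops there, its centre then about 45 to 70 mm past the tray's origin.
- block_pot: The blocking pot itself; origin at the centre of its underside, z up along its axis.
- lane_pot: The pot to be fed itself; origin at the centre of its underside, z up along its axis.
- spare_pot_mid (a point): Centre of a third pot of the same kind, waiting at the rear of the bay near (-164, +60) mm in the tray's frame; to be left alone.
- shuttle (a joint): Travel (m) of the reader's shuttle: grey upright plate 50 mm wide, 45 mm high, across the neck; slides in the feed direction. 0 = right out (face 78 mm past the tray's origin, give or take 6), 0.025 = fully home on a hard stop. Starts at 0 to 0.010, stays where left, resists with about 6 N, more than the follower can push. Behind it the white reader, 75 mm high, its front 145 mm (+-6) past the origin.
- rack: Bystander: blue tube rack 60 x 140 x 45 mm with three capped tubes, beyond the tray; origin under its centre.
- reagent: Bystander: amber bottle, diameter 56 mm, 110 mm high, beyond the tray; origin under its centre.
- tipbox: Bystander: red box 85 x 120 x 73 mm with clear lid, left of the reader; origin under its centre.
Things that resemble listed ones, but are neither listed nor needed, are in the scene too. Leave any orange look-alike of the lane_pot alone.

How it is judged (in metres and radians):
On the way, in this order (a step that is already met when the one before it is completed fails the run):
1. the blocking pot has been nudged back into the bay and the other pot has run through the neck (x of block_pot_mid in the frame of tray between -0.17 and -0.055 m and y of block_pot_mid in the frame of tray between 0.04 and 0.08 m and x of lane_pot_mid in the frame of tray above 0.03 m), for 0.1 s.
2. the fed pot has pushed the shuttle fully home and the fingers keep a push of over 7 N on it for 0.3 s (value of joint shuttle above 0.0232 m and contact force between the fingers and lane_pot above 7 N), for 0.3 s.
At the end, for the whole second after the job is handed in: The shuttle is within 1.8 mm of fully home (joint over 0.0232) with the fed pot standing upright in the neck (centre over 55 mm past the tray's origin); the blocking pot stands upright in the bay (centre 55 to 170 mm behind the origin and 40 to 80 mm to the bay side); both are at rest and released (value of joint shuttle above 0.0232 m and x of block_pot_mid in the frame of tray between -0.17 and -0.055 m and y of block_pot_mid in the frame of tray between 0.04 and 0.08 m and angle between each of block_pot_mid, lane_pot_mid's own z axis and vertical below 0.1 rad and x of lane_pot_mid in the frame of tray above 0.055 m and linear speed of each of lane_pot, block_pot below 0.01 m/s); the robot touches nothing.
It fails at once if a pot was pushed or squeezed by the gripper with more than 20 N (contact force between the fingers and block_pot above 20 N or contact force between the fingers and lane_pot above 20 N).
It fails at once if a pot was tipped by more than 0.35 rad (angle between any of block_pot_mid, lane_pot_mid's own z axis and vertical above 0.35 rad).
It fails at once if a pot was lifted more than 12 mm off the deck (height (world z) of any of block_pot_mid, lane_pot_mid above 0.046 m).
It fails at once if the third pot or a thing around the tray was moved by more than 15 mm (distance of any of spare_pot_mid, rack, reagent, tipbox from where it was at the start of the episode above 0.015 m).
It also fails if it takes over 64 s, if anything falls off the work surface, if the arm or the gripper's body presses on something with over 40 N, if the wrist force passes 120 N, or if a joint passes its speed limit or range.

## Working session

There is one attempt and no reset: what is moved stays moved. The work goes in short steps, Python scripts to look and compute and a tool call to move; the robot and the scene stay as the last step left them, time stands still between calls to the robot, and variables do not carry over. Pictures are saved under pics/ and viewed, on a budget of 10 in all, crops included, one or two more only if the job needs it, and the job is handed in when it is done.

Besides the shell and the picture viewer there is one more tool, called after ">>>" as name(argument=value, ...) on one line, values as JSON. servo_tool: Moves the arm, as the interface text tells. Its arguments: {"type":"object","properties":{"increments":{"type":"string"},"force":{"type":"number"}},"required":["increments"]}

```bash
ls; mkdir -p pics
cat > h.py <<'E'
import numpy as np, cv2
from plant import robot
def snap(n,f):
    c=robot.camera(n); cv2.imwrite(f'pics/{f}.png',c['color']); np.savez(f'pics/{f}.npz',**c); return c
def att(c):
    a=np.array(c['attitude'],float)
    if a.shape==(3,3): return a
    from scipy.spatial.transform import Rotation as R
    return R.from_euler('xyz',a,degrees=True).as_matrix()
def pix2w(c,u,v,z=None):
    K=c['K']; R=att(c); d=np.array([(u-K[0,2])/K[0,0],-(v-K[1,2])/K[1,1],-1.])
    dw=R@d; e=np.array(c['eye'])
    if z is None: t=c['depth'][int(v),int(u)]
    else: t=(z-e[2])/dw[2]
    return e+t*dw
E
python3 - <<'E'
from h import *
for n in ('scene','top'):
    c=snap(n,n+'0'); print(n,c.keys(),c['K'],c['eye'],c['attitude'])
a=np.hstack([cv2.imread('pics/scene0.png'),cv2.imread('pics/top0.png')])
cv2.imwrite('pics/both.png',cv2.resize(cv2.imread('pics/top0.png'),(800,600),interpolation=cv2.INTER_CUBIC))
print(robot.observe())
E
```

```text
pics
scene dict_keys(['color', 'depth', 'K', 'eye', 'attitude']) [[468.75026088   0.         258.24980875]
 [  0.         468.75026088 192.78038881]
 [  0.           0.           1.        ]] [ 1.39091073 -0.45664662  0.93934502] [48.72218683 -0.40888132 53.6614747 ]
top dict_keys(['color', 'depth', 'K', 'eye', 'attitude']) [[364.72299805   0.         250.76002175]
 [  0.         364.72299805 194.64402356]
 [  0.           0.           1.        ]] [0.50426223 0.14197059 1.13557915] [  4.60004526  -0.32662247 -90.53454627]
{'time_s': 0.1, 'joints': array([-7.24839718e+01,  1.26697312e+01,  8.75201245e+01, -2.02275383e-03,
        7.99101194e+01, -7.22522967e+00]), 'qvel': array([ 0.08036512, -0.03813437, -0.12374744, -0.07011693, -0.14951728,
        0.06906309]), 'effort': array([ 1.02038634e-04, -4.98243928e+01, -3.90547907e+01, -2.22067924e-04,
        5.64447444e-03, -1.74314289e-05]), 'eef_pos': array([ 0.26140641, -0.56714953,  0.25531087]), 'eef_rot': array([-9.00994316e+01,  1.05988264e-02, -1.55258395e+02]), 'ft_force': array([-0.4191601 ,  0.29885775,  0.11864983]), 'moment': array([-0.00543348,  0.00417983, -0.06564103]), 'grip_width': 0.0852236281385467}
```

View pics/both.png

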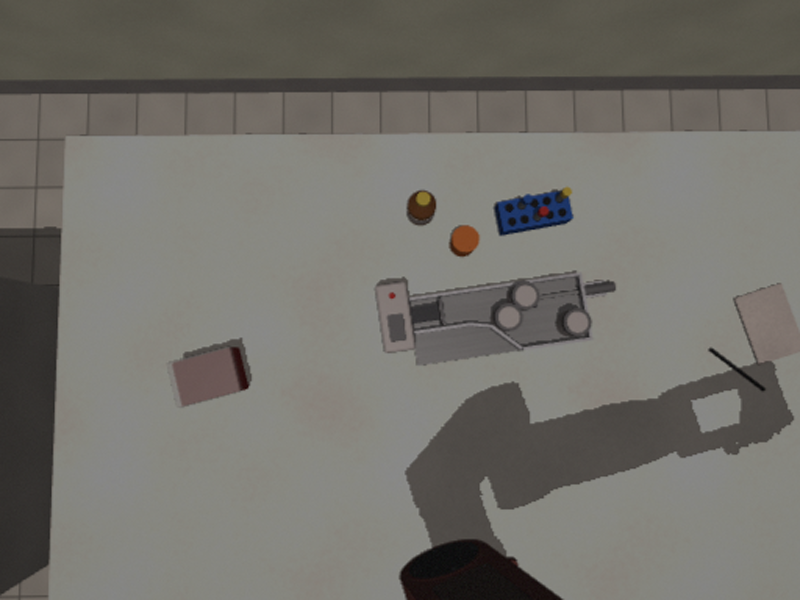

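View pics/scene0.png

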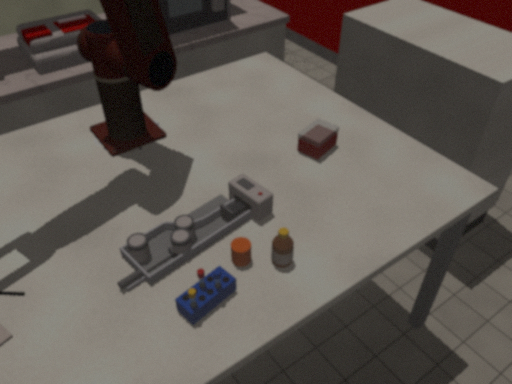

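The top view (800x600) shows the tray feeding left. The candidate pots are white at (525,295) in the lane, white at (508,317) on the slanting wall (the blocking pot), and white at (575,322) at the rear of the bay (the spare). The orange look-alike is at (464,240) outside the tray. I'll check the choice in one close crop.

Run:
```python
from h import *
i=cv2.imread('pics/top0.png')[160:240,235:405]
i=cv2.resize(i,None,fx=4.7,fy=4.7,interpolation=cv2.INTER_CUBIC); i=np.clip(i.astype(float)*1.6,0,255).astype('uint8')
cv2.imwrite('pics/crop0.png',i)
c=dict(np.load('pics/top0.npz'))
for n,u,v in(('lane',525,295),('block',508,317),('spare',575,322),('reader',395,315)):
    print(n,pix2w(c,u*.64,v*.64))
```

```text
lane [ 0.60561046 -0.11726399  0.06296334]
block [ 0.56436445 -0.08459803  0.05998117]
spare [ 0.55374045 -0.2112168   0.06017294]
reader [0.56935656 0.12933728 0.07173288]
```

View pics/crop0.png

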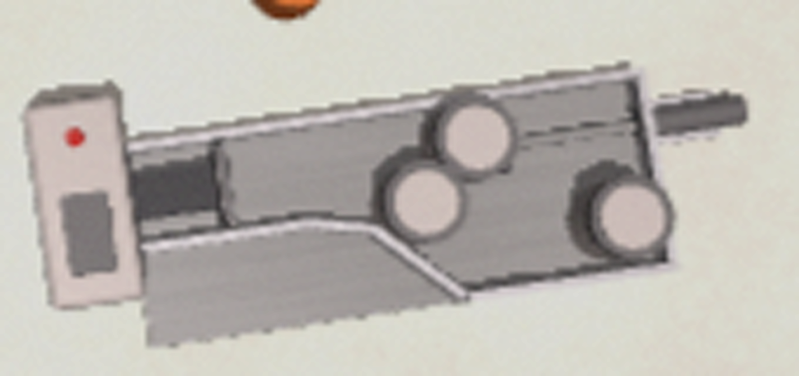

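```bash
cat >> h.py <<'E'
def fit(W,T):
    W=np.array(W)[:,:2];T=np.array(T);mw,mt=W.mean(0),T.mean(0);A=(T-mt).T@(W-mw)
    th=np.arctan2(A[0,1]-A[1,0],A[0,0]+A[1,1]);R=np.array([[np.cos(th),-np.sin(th)],[np.sin(th),np.cos(th)]])
    return R,mw-R@mt,th
E
python3 - <<'E'
from h import *
c=dict(np.load('pics/top0.npz'))
P=lambda u,v,z:pix2w(c,235+u/4.7-.4,160+v/4.7-.4,z)
pots=[P(477,138,.062),P(425,202,.062),P(633,216,.062)]
cor=[P(465,295,.03),P(672,265,.03),P(638,70,.03),P(305,218,.03),P(375,231,.03)]
T=[(-64,96),(-197,95),(-197,-33),(30,33),(-12,43)]
T=np.array(T)/1000
R,t,th=fit(cor,T); print('tray',t,np.degrees(th))
print('res mm',1000*((np.array(cor)[:,:2]-t)@R-T))
for p in pots: print(p,1000*((p[:2]-t)@R))
a=P(135,143,.03);b=P(632,72,.03);print('far wall',1000*((np.array([a,b])[:,:2]-t)@R))
print('shuttle top',1000*((np.array([P(215,185,.051)])[:,:2]-t)@R), 'reader front', 1000*((np.array([P(120,100,.075)])[:,:2]-t)@R))
o=robot.observe();print(o['eef_pos'],o['eef_rot'])
from scipy.spatial.transform import Rotation as Ro
print(Ro.from_euler('xyz',o['eef_rot'],degrees=True).as_matrix().round(3))
E
```

```text
tray [ 0.59252802 -0.03984632] 97.63393745127907
res mm [[ 1.00816657 -1.02516185]
 [-1.47697377 -0.08212956]
 [-1.03968063 -0.23264574]
 [ 1.5008947  -1.68821126]
 [ 0.00759312  3.0281484 ]]
[ 0.60521833 -0.11774824  0.062     ] [-78.89729679  -2.22907091]
[ 0.56514442 -0.08391653  0.062     ] [-40.04188063  32.99533866]
[ 0.55516508 -0.21445828  0.062     ] [-168.1009506    60.22785365]
far wall [[ 133.18031759  -32.3737333 ]
 [-193.94431189  -32.49172779]]
shuttle top [[87.91617514  3.10883281]] reader front [[140.92578997 -56.40730687]]
[ 0.26140641 -0.56714953  0.25531087] [-9.00994316e+01  1.05988264e-02 -1.55258395e+02]
[[-0.908 -0.001  0.419]
 [-0.419  0.002 -0.908]
 [-0.    -1.    -0.002]]
```

>>> servo_tool(increments="0 0 0 0 -7;0 0 0 0 -7;0 0 0 0 -7;0 0 0 0 -7;0 -2 0.3 -0.2 0;0 -3.8 0.3 -0.3 0;0 -3.8 0.3 -0.3 0;0 -3.8 0.3 -0.3 0;0 -3.8 0.3 -0.3 0;0 -3.8 0.3 -0.3 0;0 -3.8 0.3 -0.3 0;0 -3.8 0.3 -0.3 0;0 -3.8 0.3 -0.3 0;0 -3.8 0.3 -0.3 0;0 -3.8 0.3 -0.3 0;0 -3.8 0.3 -0.3 0;0 -3.8 0.3 -0.3 0;0 -3.8 0.3 -0.3 0;0 -3.8 0.3 -0.3 0;0 -2 0.3 -0.2 0", force=40)

```text
time_s: 1.77
eef_pos: [0.5725, -0.0809, 0.2078]
eef_rot: [-90.0, 0.1, -127.1]
ft_force: [-0.6, -0.2, 0.6]
grip_width: -0.0
```

```bash
cat >> h.py <<'E'
from scipy.spatial.transform import Rotation as Ro
th0=np.radians(97.63);Rt=np.array([[np.cos(th0),-np.sin(th0)],[np.sin(th0),np.cos(th0)]]);t0=np.array([.5925,-.0398])
def go(tx,ty,tip,yaw=None):
    "tray mm, tip height mm -> tool cm from the present pose"
    o=robot.observe();p=o['eef_pos'];M=Ro.from_euler('xyz',o['eef_rot'],degrees=True).as_matrix()
    w=np.r_[t0+Rt@[tx/1e3,ty/1e3],tip/1e3+.025]
    print('t',o['time_s'],'tray',(1e3*(p[:2]-t0)@Rt).round(1),'tip',(1e3*(p[2]-.025)).round(1),'rot',o['eef_rot'].round(1),'F',o['ft_force'].round(1),(M.T@o['ft_force']).round(1),'w',round(o['grip_width'],4))
    print('tool cm',(100*M.T@(w-p)).round(2))
def pots(c):
    "white lids: centres in tray mm via depth"
    D=c['depth'];v,u=np.nonzero(D>0);K=c['K']
    d=np.c_[(u-K[0,2])/K[0,0],-(v-K[1,2])/K[1,1],-np.ones(len(u))]*D[v,u][:,None]
    W=d@att(c).T+c['eye'];q=1e3*(W[:,:2]-t0)@Rt
    ok=(abs(W[:,2]-.062)<.007)&(q[:,0]>-190)&(q[:,0]<125)&(abs(q[:,1]-32)<60)
    m=np.zeros(D.shape,np.uint8);m[v[ok],u[ok]]=1
    n,l,s,ce=cv2.connectedComponentsWithStats(m)
    for i in range(1,n):
        if s[i,4]>30: print('lid',s[i,4],(1e3*(pix2w(c,*ce[i],.062)[:2]-t0)@Rt).round(1))
E
python3 -c "
from h import *
pots(dict(np.load('pics/top0.npz')))
go(-10,3,22)"
```

```text
lid 502 [-58.6  15.2]
lid 250 [-166.    60.5]
t 1.7667 tray [-38.1  25.2] tip 182.8 rot [-9.000e+01  1.000e-01 -1.271e+02] F [-0.6 -0.2  0.6] [ 0.6 -0.6 -0.4] w -0.0
tool cm [-3.54 16.08 -0.39]
```

>>> servo_tool(increments="0 -2 0 -0.2 0;0 -1.5 0 -0.2 0;0 0 1 0 0;0 0 3 0 0;0 0 3 0 0;0 0 2 0 0;0 0 1 0 0;0 0 0 0 0;0 0 0 0 0")

```text
time_s: 2.52
eef_pos: [0.589, -0.0549, 0.1082]
eef_rot: [-90.0, -0.0, -127.3]
ft_force: [0.2, -0.0, -0.1]
grip_width: 0.0001
```

```bash
python3 -c "
from h import *
go(-10,3,22)
c=snap('scene','s1');i=c['color'][170:310,90:300]
i=cv2.resize(i,None,fx=3.8,fy=3.8,interpolation=cv2.INTER_CUBIC);cv2.imwrite('pics/s1c.png',np.clip(i*1.6,0,255).astype('uint8'))"
```

```text
t 2.5167 tray [-14.5   5.5] tip 83.2 rot [ -90.    -0.  -127.3] F [ 0.2 -0.  -0.1] [-0.1  0.1  0.2] w 0.0001
tool cm [-0.49  6.12 -0.14]
```

View pics/s1c.png

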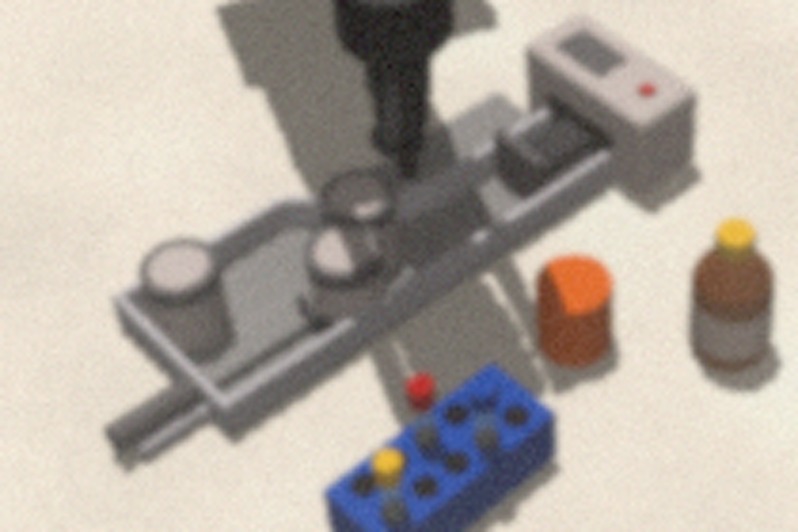

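The fingertips at (405,175) hover just on the neck side of the blocking pot at (358,195). The lane pot is at (345,260), and the way down is clear.

>>> servo_tool(increments="0 -0.8 0 -0.1 0;0 0 1 0 0;0 0 2 0 0;0 0 2 0 0;0 0 1 0 0;0 0 0 0 0;0 0 0 0 0;0 0 0 0 0")

```text
time_s: 3.23
eef_pos: [0.5943, -0.0474, 0.0495]
eef_rot: [-89.9, 0.0, -127.3]
ft_force: [-0.1, 0.1, 0.3]
grip_width: -0.0
```

```bash
python3 -c "
from h import *
go(-44,37,22)"
```

```text
t 3.2333 tray [-7.8 -0.8] tip 24.5 rot [ -89.9    0.  -127.3] F [-0.1  0.1  0.3] [ 0.  -0.3 -0.1] w -0.0
tool cm [ 5.23  0.24 -0.12]
```

>>> servo_tool(increments="0 0.2 0 0 0;0 0.2 0 0 0;0 0.2 0 0 0;0 0.2 0 0 0;0 0.15 0 0 0;0 0.15 0 0 0;0 0.15 0 0 0;0 0.15 0 0 0;0 0.15 0 0 0;0 0.15 0 0 0")

```text
time_s: 4.07
eef_pos: [0.5849, -0.0603, 0.0493]
eef_rot: [-89.8, 0.2, -127.3]
ft_force: [6.2, 4.3, 2.0]
grip_width: -0.0003
```

```bash
python3 -c "
from h import *
go(-44,37,22)"
```

```text
t 4.0667 tray [-19.3  10.3] tip 24.3 rot [ -89.8    0.2 -127.3] F [6.2 4.3 2. ] [-7.2 -2.   2.3] w -0.0003
tool cm [ 3.64  0.22 -0.15]
```

>>> servo_tool(increments="0 0.12 0 0 0;0 0.12 0 0 0;0 0.12 0 0 0;0 0.12 0 0 0")

```text
time_s: 4.4
eef_pos: [0.5824, -0.0641, 0.0496]
eef_rot: [-89.8, 0.2, -127.3]
ft_force: [4.7, 3.9, 1.3]
grip_width: 0.0001
```

```bash
python3 -c "
from h import *
go(-44,37,22)"
```

```text
t 4.4 tray [-22.7  13.2] tip 24.6 rot [ -89.8    0.2 -127.3] F [4.7 3.9 1.3] [-6.  -1.3  1.4] w 0.0001
tool cm [ 3.18  0.24 -0.19]
```

>>> servo_tool(increments="0 0.15 0 0 0;0 0.15 0 0 0;0 0.15 0 0 0;0 0.15 0 0 0;0 0.15 0 0 0;0 0.15 0 0 0;0 0.15 0 0 0;0 0.15 0 0 0;0 0.15 0 0 0;0 0.15 0 0 0;0 0.15 0 0 0;0 0.15 0 0 0")

```text
time_s: 5.4
eef_pos: [0.5692, -0.0791, 0.0484]
eef_rot: [-90.0, -0.0, -127.3]
ft_force: [2.7, -0.2, 1.4]
grip_width: -0.0004
```

```bash
python3 -c "
from h import *
go(-44,37,22)
for n in('top','scene'):
  c=snap(n,n+'2');pots(c)
a=cv2.imread('pics/top2.png')[160:240,235:405];b=cv2.imread('pics/scene2.png')[170:290,90:280]
f=lambda i:cv2.resize(i,(600,int(600*i.shape[0]/i.shape[1])),interpolation=cv2.INTER_CUBIC)
i=np.vstack([f(a),f(b)])[:600]
cv2.imwrite('pics/c2.png',np.clip(i*1.6,0,255).astype('uint8'))"
```

```text
t 5.4 tray [-35.9  28.3] tip 23.4 rot [ -90.    -0.  -127.3] F [ 2.7 -0.2  1.4] [-1.5 -1.4  2.3] w -0.0004
tool cm [ 1.19  0.14 -0.04]
lid 469 [-70.8  21.6]
lid 257 [-168.8   58.5]
```

View pics/c2.png

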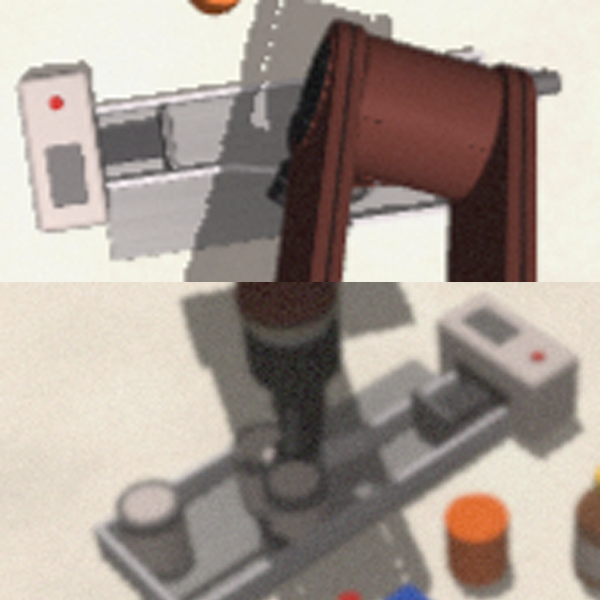

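The blocking pot at (258,450) has moved back along the wall, and the lane pot at (293,490) is following and nearing the finger. I'll keep pushing.

>>> servo_tool(increments="0 0.15 0 0 0;0 0.15 0 0 0;0 0.15 0 -0.05 0;0 0.15 0 -0.05 0;0 0.15 0 -0.05 0;0 0.15 0 -0.05 0;0 0.15 0 0 0;0 0.15 0 0 0;0 0.1 0 0 0")

```text
time_s: 6.25
eef_pos: [0.5604, -0.087, 0.0498]
eef_rot: [-90.0, 0.1, -127.2]
ft_force: [-1.2, 9.8, 13.1]
grip_width: 0.0001
```

```bash
python3 -c "
from h import *
go(-44,37,22)
c=snap('scene','scene3');pots(c)
b=cv2.imread('pics/scene3.png')[180:280,110:270]
i=cv2.resize(b,None,fx=4.5,fy=4.5,interpolation=cv2.INTER_CUBIC)
cv2.imwrite('pics/c3.png',np.clip(i*1.7,0,255).astype('uint8'))"
```

```text
t 6.25 tray [-42.5  38.1] tip 24.8 rot [-9.000e+01  1.000e-01 -1.272e+02] F [-1.2  9.8 13.1] [ -7.1 -13.1  -6.8] w 0.0001
tool cm [0.03 0.28 0.19]
lid 463 [-75.8  29.9]
lid 264 [-169.3   58.4]
```

View pics/c3.png

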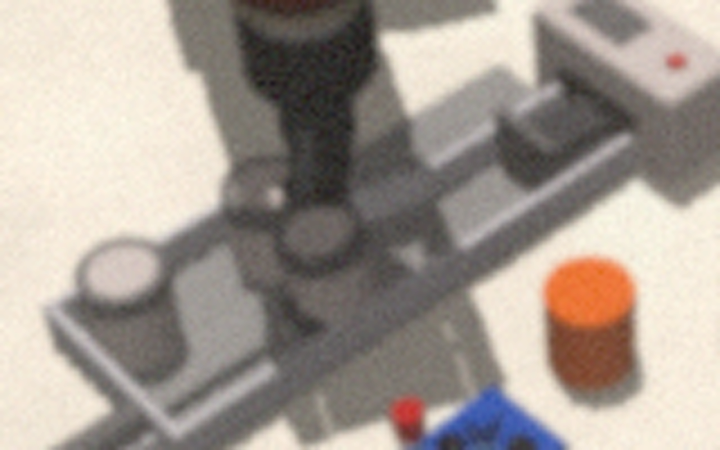

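```bash
python3 -c "
from h import *
c=dict(np.load('pics/scene3.npz'))
for u,v in((318,238),(264,195),(122,272)): print((1e3*(pix2w(c,109.6+u/4.5,179.6+v/4.5,.062)[:2]-t0)@Rt).round(1))
o=robot.observe();print(o['ft_force'],o['moment'],o['eef_pos'])"
```

```text
[-74.8   5.8]
[-76.7  55.6]
[-170.8   60.5]
[-1.21910454  9.40877919 13.06917519] [1.08104843 0.03618603 0.09840986] [ 0.56038537 -0.08705187  0.04987302]
```

>>> servo_tool(increments="0 -0.4 0 -0.1 0;0 -1 -0.5 -0.1 0;0 -1.2 -2 0 0;0 -1 -3 0 0;0 -0.5 -3 0 0;0 0 -2 0 0;0 0 0 0 0")

```text
time_s: 6.88
eef_pos: [0.5861, -0.0545, 0.1588]
eef_rot: [-89.6, 0.2, -127.2]
ft_force: [0.6, 0.6, 0.8]
grip_width: 0.0001
```

```bash
python3 -c "
from h import *
go(-44,37,22)
c=snap('scene','scene4');pots(c)
b=cv2.imread('pics/scene4.png')[180:280,110:270]
i=cv2.resize(b,None,fx=4.5,fy=4.5,interpolation=cv2.INTER_CUBIC)
cv2.imwrite('pics/c4.png',np.clip(i*1.7,0,255).astype('uint8'))"
```

```text
t 6.8833 tray [-13.7   8.3] tip 133.8 rot [ -89.6    0.2 -127.2] F [0.6 0.6 0.8] [-0.8 -0.8  0.1] w 0.0001
tool cm [ 4.2  11.17  0.02]
lid 263 [-73.7  58.4]
lid 266 [-43.6  -0.7]
lid 262 [-168.8   58.2]
```

View pics/c4.png

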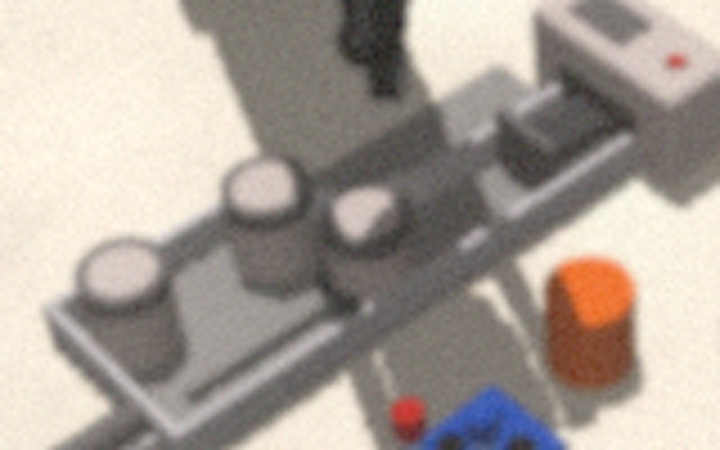

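The blocking pot stands clear in the bay at (265,190). The lane pot at (365,215) is running with the follower. I'll turn the tool for the second push while it feeds.

>>> servo_tool(increments="0 0 0 0 -6.4;0 0 0 0 -6.4;0 0 0 0 -6.4;0 0 0 0 -6.4;0 0 0 0 -6.4;0 0 0 0 -6.4;0 0 0 0 -6.4;0 0 0 0 0;0 0 0 0 0;0 0 0 0 0;0 0 0 0 0;0 0 0 0 0;0 0 0 0 0;0 0 0 0 0;0 0 0 0 0;0 0 0 0 0;0 0 0 0 0;0 0 0 0 0;0 0 0 0 0;0 0 0 0 0")

```text
time_s: 8.6
eef_pos: [0.583, -0.0542, 0.1533]
eef_rot: [-90.0, -0.0, -82.5]
ft_force: [-0.7, 0.3, -0.8]
grip_width: 0.0
```

```bash
python3 -c "
from h import *
go(5,0,26)
c=snap('scene','scene5');pots(c)"
```

```text
t 8.6 tray [-13.   11.4] tip 128.3 rot [-90.   -0.  -82.5] F [-0.7  0.3 -0.8] [-0.4  0.8 -0.6] w 0.0
tool cm [-1.81 10.23  1.13]
lid 249 [29.6 -0.3]
lid 261 [-73.4  58.6]
lid 263 [-168.8   58.2]
```

>>> servo_tool(increments="0 -0.6 0 0.5 0;0 -0.6 0 0.6 0;0 0 0 0 0;0 0 0 0 0;0 0 0 0 0;0 0 0 0 0;0 0 0 0 0;0 0 0 0 0;0 0 0 0 0;0 0 0 0 0;0 0 0 0 0;0 0 0 0 0;0 0 0 0 0;0 0 0 0 0")

```text
time_s: 9.82
eef_pos: [0.5923, -0.0409, 0.1533]
eef_rot: [-90.0, -0.0, -82.5]
ft_force: [-0.4, -0.2, 1.0]
grip_width: -0.0002
```

```bash
python3 -c "
from h import *
go(0,0,26)
c=snap('scene','scene6');pots(c)
b=cv2.imread('pics/scene6.png')[170:270,130:290]
i=cv2.resize(b,None,fx=4.5,fy=4.5,interpolation=cv2.INTER_CUBIC)
cv2.imwrite('pics/c6.png',np.clip(i*1.7,0,255).astype('uint8'))"
```

```text
t 9.8167 tray [-1.1  0.3] tip 128.3 rot [-90.   -0.  -82.5] F [-0.4 -0.2  1. ] [ 0.2 -1.  -0.5] w -0.0002
tool cm [-0.11 10.23  0.03]
lid 241 [47.5 -0.2]
lid 259 [-73.1  58.5]
lid 260 [-168.9   58.6]
```

View pics/c6.png

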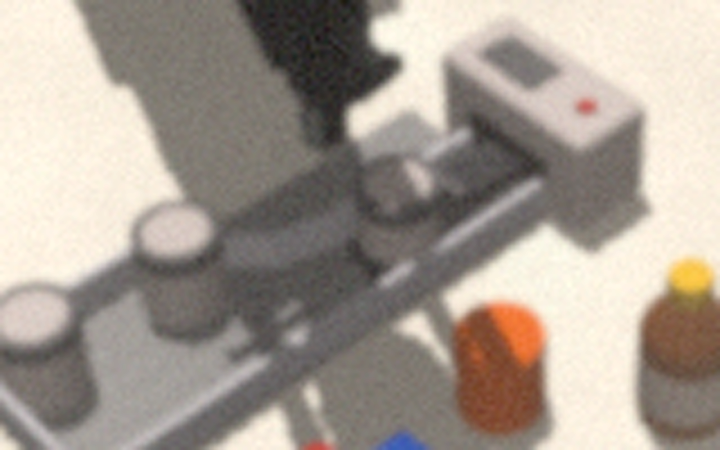

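The lane pot at (395,190) is in the neck near the shuttle, and the blocking pot at (178,265) is in the bay. I'll descend behind the lane pot, staying above the follower's 19 mm top.

>>> servo_tool(increments="0 0.3 1 0 0;0 0 2 0 0;0 0 2.5 0 0;0 0 2 0 0;0 0 1.5 0 0;0 0 1 0 0;0 0 0 0 0;0 0 0 0 0;0 0 0 0 0")

```text
time_s: 10.62
eef_pos: [0.5935, -0.0441, 0.0543]
eef_rot: [-89.9, -0.0, -82.5]
ft_force: [0.5, -0.4, -0.1]
grip_width: -0.0002
```

```bash
python3 -c "
from h import *
go(10,0,28)
c=snap('scene','scene7');pots(c)"
```

```text
t 10.6167 tray [-4.4 -0.5] tip 29.3 rot [-89.9  -0.  -82.5] F [ 0.5 -0.4 -0.1] [0.4 0.1 0.5] w -0.0002
tool cm [-1.44  0.12 -0.05]
lid 147 [55.9 -3.1]
lid 257 [-73.   58.8]
lid 259 [-168.9   58.3]
```

>>> servo_tool(increments="0 -0.3 0 0 0;0 -0.3 0 0 0;0 -0.3 0 0 0;0 -0.2 0 0 0;0 -0.2 0 0 0;0 -0.2 0 0 0;0 -0.2 0 0 0;0 -0.2 0 0 0;0 -0.2 0 0 0;0 -0.2 0 0 0;0 0 0 0 0")

```text
time_s: 11.58
eef_pos: [0.5897, -0.0216, 0.0534]
eef_rot: [-90.0, -0.1, -82.5]
ft_force: [-0.3, -3.5, -0.4]
grip_width: -0.0003
```

```bash
python3 -c "
from h import *
go(40,0,28)
c=snap('scene','scene8');pots(c)"
```

```text
t 11.5833 tray [18.4  0.3] tip 28.4 rot [-90.   -0.1 -82.5] F [-0.3 -3.5 -0.4] [ 3.5  0.4 -0.8] w -0.0003
tool cm [-2.16  0.04  0.03]
lid 69 [65.6 -8.6]
lid 260 [-73.5  58.6]
lid 259 [-168.8   58.4]
```

>>> servo_tool(increments="0 -0.15 0 0 0;0 -0.15 0 0 0;0 -0.15 0 0 0;0 -0.15 0 0 0;0 -0.15 0 0 0;0 -0.15 0 0 0;0 -0.15 0 0 0")

```text
time_s: 12.22
eef_pos: [0.5884, -0.0112, 0.0534]
eef_rot: [-90.0, -0.1, -82.5]
ft_force: [-0.6, -5.1, -0.2]
grip_width: -0.0001
```

>>> servo_tool(increments="0 -0.1 0 0 0;0 -0.1 0 0 0;0 -0.1 0 0 0;0 -0.1 0 0 0")

```text
time_s: 12.55
eef_pos: [0.5878, -0.007, 0.0534]
eef_rot: [-90.0, -0.0, -82.5]
ft_force: [-0.8, -5.5, 0.4]
grip_width: 0.0001
```

>>> servo_tool(increments="0 -0.1 0 0 0;0 -0.1 0 0 0;0 -0.1 0 0 0")

```text
time_s: 12.8
eef_pos: [0.5875, -0.0044, 0.0535]
eef_rot: [-90.0, -0.1, -82.4]
ft_force: [0.2, -10.5, 0.9]
grip_width: -0.0002
```

>>> servo_tool(increments="0 0 0 0 0;0 0 0 0 0")

```text
time_s: 12.97
eef_pos: [0.5875, -0.0046, 0.0534]
eef_rot: [-90.0, -0.1, -82.5]
ft_force: [-0.8, -7.9, 0.8]
grip_width: 0.0
```

>>> servo_tool(increments="0 -0.05 0 0 0;0 0 0 0 0")

```text
time_s: 13.13
eef_pos: [0.5875, -0.0045, 0.0535]
eef_rot: [-90.0, -0.1, -82.5]
ft_force: [-0.0, -9.0, 1.4]
grip_width: -0.0
```

>>> servo_tool(increments="0 -0.07 0 0 0;0 0 0 0 0;0 0 0 0 0;0 0 0 0 0;0 0 0 0 0;0 0 0 0 0;0 0 0 0 0;0 0 0 0 0")

```text
time_s: 13.8
eef_pos: [0.5876, -0.0044, 0.0535]
eef_rot: [-90.0, -0.2, -82.5]
ft_force: [0.2, -11.4, 0.3]
grip_width: 0.0001
```

```bash
python3 -c "
from h import *
go(0,0,28)
c=snap('top','top9');pots(c)
b=c['color'][160:240,235:405]
i=cv2.resize(b,None,fx=4.7,fy=4.7,interpolation=cv2.INTER_CUBIC)
cv2.imwrite('pics/c9.png',np.clip(i*1.7,0,255).astype('uint8'))
P=lambda u,v,z:pix2w(c,235+u/4.7-.4,160+v/4.7-.4,z)
go(0,0,28)"
```

```text
t 13.8 tray [35.7  0.2] tip 28.5 rot [-90.   -0.2 -82.5] F [  0.2 -11.4   0.3] [11.4 -0.3 -1.3] w 0.0001
tool cm [3.57 0.06 0.02]
lid 120 [87.2  0.5]
lid 250 [-165.7   60.3]
lid 34 [-47.3  59.2]
t 13.85 tray [35.7  0.2] tip 28.5 rot [-90.   -0.2 -82.5] F [  0.6 -12.    0.1] [12. -0. -1.] w 0.0
tool cm [3.57 0.06 0.02]
```

View pics/c9.png

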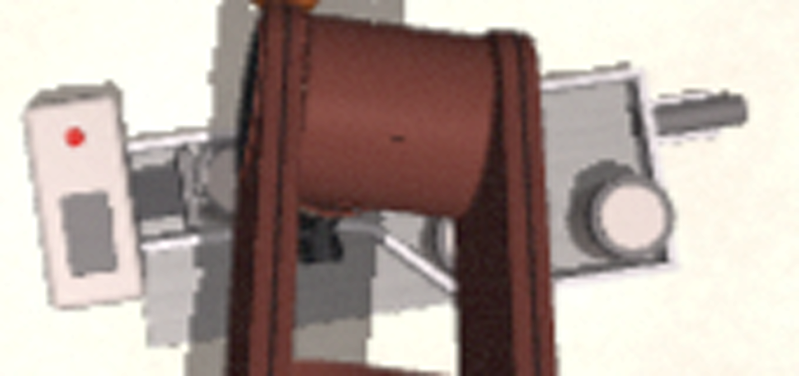

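The shuttle's edge moved from u=215 to u=180, about 23 mm, so it is home. The push held at about 11 N for well over half a second, so I'll release it.

>>> servo_tool(increments="0 0.1 0 0 0;0 0.3 0 0 0;0 0.5 0 0 0;0 0.7 0 0 0;0 0 -1 0 0;0 0 -2.5 0 0;0 0 -3 0 0;0 0 -3 0 0;0 3 -3 0 0;0 4 -2 0 0;0 4 0 0 0;0 4 0 0 0;0 2 0 0 0;0 0 0 0 0")

```text
time_s: 15.02
eef_pos: [0.6114, -0.1883, 0.1975]
eef_rot: [-89.9, -0.1, -82.7]
ft_force: [-0.9, 0.5, -0.5]
grip_width: 0.0
```

```bash
python3 -c "
from h import *
go(0,0,28)
c=snap('scene','scene10');pots(c)
c2=snap('top','top10');pots(c2)
f=lambda i:cv2.resize(i,(600,int(600*i.shape[0]/i.shape[1])),interpolation=cv2.INTER_CUBIC)
i=np.vstack([f(c2['color'][160:235,235:405]),f(c['color'][180:270,120:290])])
cv2.imwrite('pics/c10.png',np.clip(i[:600]*1.6,0,255).astype('uint8'))"
```

```text
t 15.0167 tray [-149.7    0.9] tip 172.5 rot [-89.9  -0.1 -82.7] F [-0.9  0.5 -0.5] [-0.6  0.5 -0.8] w 0.0
tool cm [-15.    14.43  -0.02]
lid 233 [70.1  0.4]
lid 264 [-73.5  58.2]
lid 264 [-169.    58.3]
lid 250 [75.1  2.1]
lid 245 [-165.1   60. ]
lid 257 [-68.2  60.5]
```

View pics/c10.png

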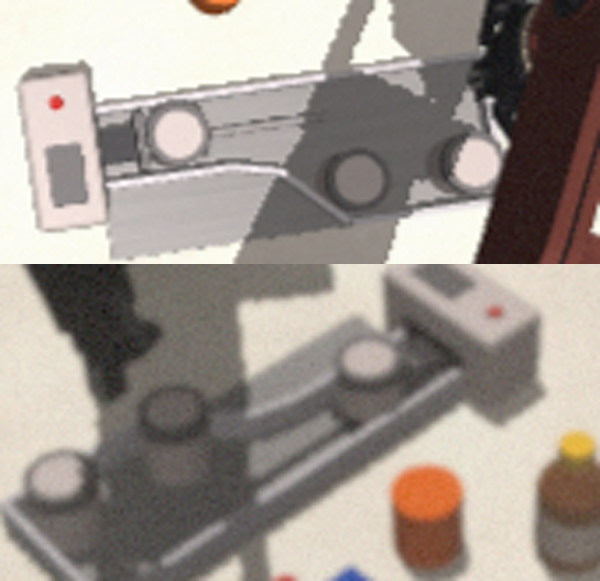

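```bash
python3 -c "
from h import *
print(robot.job_done())"
```

```text
the job is handed in; nothing more can be done
None
```

The blocking pot is back in the bay and the other pot is pushed home against the shuttle. I handed the job in after about 15 s of robot time, and no verdict was reported.

- **Freeing the pots:** I slid the blocking pot back along the slanting wall with closed fingertips at about 6–8 N. The follower then fed the lane pot through the neck.
- **Pushing home:** I pushed the lane pot and shuttle in until they stopped moving and the force rose. It was at 8–9 N when they stopped, then about 11–12 N for roughly 0.7 s. Then I backed off and lifted clear.

**Last checks:**
- **Blocking pot:** upright in the bay at about (-71, +59) mm in the tray's frame.
- **Fed pot:** upright in the neck, with its centre about 70–75 mm past the origin.
- **Third pot:** about where it started, near (-167, +59) mm.
- **Arm:** clear of everything, with wrist force around zero.

**Things that disagreed or are uncertain:**
- The two cameras differ by about 5 mm along the lane.
- Shuttle home is inferred from the hard stop and about 23 mm of travel seen in the picture, not read directly.
- At the end of the first push the wrist showed about 13 N upward and 10 N sideways. The lane pot was leaning on the finger at the time, but I did not find the cause of the upward force. It vanished when I backed off, and no pot was visibly disturbed.

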